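Restock the parts carousel and hold it on its index line

ROBOT

A 6-joint arm with a two-finger parallel gripper is mounted at the origin on a cart in front of the work surface, level with it; the furniture and walls round the work are solid. World frame = base frame: x ahead of the robot, y to its left, z up, the work surface at z = 0. Lengths are in m, angles in rad, forces in N, time in s.
With the tool pointing down it reaches from about 0.3 to 0.875 m from the base axis. Payload 4.2 kg.
Tool frame: the origin (TCP) lies between the finger pads; the fingertips stand bot.tcp_to_tips ahead of it and the grasp point (between the pads) is the TCP (bot.tcp_to_tips is the distance from the TCP to the fingertips, in m); z points along the fingers, y is the line along which they close (so a half turn about z gives the same grasp; the last joint's range is limited). The gripper opens to 85 mm and grips with 20 to 120 N. Pads are 22 mm wide; open, the fingers measure 114 mm over their backs; the gripper's body (76 mm by 85 mm) begins 54 mm behind the grasp point. The pads swing forward as they close: fully open they stand 13 mm farther back than shut.
Start: joints at [1.322, 0.32, 1.565, -0, 1.257, -0.02], TCP at [0.13, 0.56, 0.25] pointing down, gripper open.
Joint ranges: [-3.11, 3.11], [-0.84, 2.01], [0.21, 2.61], [-1.34, 4.49], [0.05, 2.63], [-2.56, 2.56]. Speed limits (rad/s): [2.57, 2.57, 3.14, 3.14, 3.14, 3.14].

INTERFACE

Orientations are given as a rotation vector (axis times angle).
In Python, from workcell import bot, grab_frame, camera_params gives the robot as it stands. The module is installed in compiled form; this text tells all that it offers.
- The arm moves only by the tool jog_arm, never from a script. Its argument "deltas" is a list of rows, each an object with "dr": the turn, a rotation vector about the tool's x, y, z normalised to -1 to 1, where 1 is 90 degrees, a list of three; "offset": the shift along the tool's x, y, z normalised to -1 to 1, where 1 is 12 cm, a list of three; "gripper": the opening, from 0 (shut) to 1 (fully open). A call has exactly 8 rows; each row is the pose to reach, as a shift and turn from the pose commanded when the call began, along the tool's axes at that moment; what a row does not reach only later rows make up. A row lasts 1/12 s, in which the tool goes at most 41.7 mm and 7.16 degrees, less where a joint would pass 70% of its speed; a pose out of reach is approached as far as the arm can. A call with a number of a shift or a turn outside -1 to 1 is refused whole. A call with a gripper value outside its range is refused whole. The fingers move at their own pace and stop on an object; "squeeze" is the grip in N (left out, the last holds). Time passes only in rows, so rows that repeat a pose let the fingers close, or fill a call up. It gives the time, the measured TCP pose, the force, the opening and the grip force at its end, in the units of the state.
- bot.observe(): the state, without advancing time (a new reading comes with each control period).
- grab_frame(name): name is "scene" or "top" or "wrist"; returns (picture, depth): 420x560x3 uint8, red, green, blue; 420x560 float32, m along the optical axis (not along the pixel's ray), 0 where there is no reading.
- camera_params(name): a dict with "fovy" (degrees; the focal length in pixels is half the picture's height over the tangent of half this angle, whatever the lens; pixels are square), "cx", "cy" (the principal point, pixels), "extrinsics" (4x4, takes a point from camera to world coordinates). Camera axes: x right, y down, z forward; pixel columns grow to the right and rows downward; lengths in m; the calibration is good to about 2 mm. A picture is of the moment at which its call begins: read the wrist's pose just before it. camera_params takes no time and is no camera call; for the wrist camera it gives the pose at the moment of the call.
- bot.sign_off(): hands the job in; it is judged then, once.
The state is a dict: "clock": time; "q": joint angles; "dq": joint speeds; "joint_torque": joint torques, N m; "eef_pos": TCP position; "orientation": TCP orientation; "ft_force": force on the tool from outside, world axes, zero at the start; "torque": the same for the moment, N m; "gripper_width": opening from 0.0 (shut) to 1.0 (fully open); "grasp_force": force on a finger pad.
Only numpy, scipy, OpenCV 4.12 (cv2) and the standard library are available. Lean on these libraries where they do the work, as an engineer would, in place of code of your own. Each camera call takes 0.05 s, during which the arm holds its last target. There are 200 camera calls.

TASK

Stack the two green tins from the table squarely on the green tin in the yellow-tagged bay of the carousel, making one column of three, and leave the other things on the table where they are. Then turn the carousel deck by one of its black posts until the yellow tag lines up with the red line on the grey index block at the front. The deck runs freely, so finish still gripping that post and holding the deck still on the line, while I do up the lock knob.

Things in the scene. Friction and masses are not known exactly. Their poses are not given: they have to be found in the camera images.
- carousel: fixed dark steel foot of a bench carousel; place and yaw vary. Origin on the table, on the upright turning axis; -x points to its front, roughly to the robot, where a grey index block (24 x 46 mm, 44 mm high, 156 to 180 mm from the axis) carries a 6 mm wide red line pointing at the axis. A black star lock knob (45 mm) on the block's front sticks out to 204 mm; not yours to turn
- index_mark (a point): inner end of the red line on top of the index block, 157 mm from the axis, 45 mm above the table
- carousel_deck: round plywood deck, diameter 291 mm, 12 mm thick, turning freely without stops (friction 0.03 N m). Origin on the axis at its underside, 26 mm above the table; z up; the tagged bay's middle lies along its -x. Four dividers 18 mm high at 45 degrees to x and y; steel hub 43 mm high. Starts with the tag over 50 degrees from the line, either way round. Other bays hold loose parts up to 50 mm high
- tag (a point): the yellow tag (22 mm wide, folded over the deck's rim) of the tin bay: on the rim, 144 mm from the axis, at the height of the deck's top (38 mm above the table)
- tin_low: small round tin, green with grey lid, closed; diameter 65 mm at the lid (its upper 11 mm), 62 mm below, 41 mm high, flat top, about 0.14 kg. It stands loose on the deck in the tagged bay, about 85 mm from the axis, the foot of the column. Origin: centre of its underside, z up
- tin_a: a second tin of the same kind and size, upright on the table to the left of the carousel. Origin: centre of its underside
- tin_b: a third tin of the same kind and size, upright on the table to the left of the carousel, farther back. Origin: centre of its underside
- oil_bottle: yellow oil bottle, 46 mm thick, 135 mm high, loose bystander. Origin: centre of its underside
- marker: black and red paint marker lying on the table to the right of the carousel, 120 mm long, 15 mm thick, loose bystander. Origin: middle of its underside
- post_1 (a point): centre of the top of a black upright post, a revolving handle that swivels freely on its own axis, diameter 16 mm, 60 mm high above the deck (top 98 mm above the table), 126 mm from the axis, 45 degrees anticlockwise (seen from above) of the tag
- post_2 (a point): centre of the top of a black upright post, a revolving handle that swivels freely on its own axis, diameter 16 mm, 60 mm high above the deck (top 98 mm above the table), 126 mm from the axis, 135 degrees anticlockwise of the tag
- post_3 (a point): centre of the top of a black upright post, a revolving handle that swivels freely on its own axis, diameter 16 mm, 60 mm high above the deck (top 98 mm above the table), 126 mm from the axis, 135 degrees clockwise of the tag
- post_4 (a point): centre of the top of a black upright post, a revolving handle that swivels freely on its own axis, diameter 16 mm, 60 mm high above the deck (top 98 mm above the table), 126 mm from the axis, 45 degrees clockwise of the tag

How it is judged:
By the outcome, as a careful person would: the job done as asked, in the order asked, and still so for the second after the job is handed in, while the arm keeps its last pose, push and grip.
It also fails if it takes over 69 s, if anything falls off the work surface, if the arm or the gripper's body presses on something with over 40 N, if the wrist force passes 120 N, or if a joint passes its speed limit or range.

## Working session

There is one attempt and no reset: what is moved stays moved. The work goes in short steps, Python scripts to look and compute and a tool call to move; the robot and the scene stay as the last step left them, time stands still between calls to the robot, and variables do not carry over. Pictures are saved under pics/ and viewed, at most 10 in all, crops included, and the job is handed in when it is done.

Besides the shell and the picture viewer there is one more tool, called after "Emit:" as a command line: name --argument value ..., lists and objects as JSON in quotes. jog_arm: Moves the arm, as the interface text tells. Scaled input: -1 to 1 covers 12 cm each way for a shift and 90 degrees each way for a turn. Its arguments: {"type":"object","properties":{"deltas":{"type":"array"},"squeeze":{"type":"number"}},"required":["deltas"]}

```bash
mkdir -p pics
cat > h.py <<'E'
import numpy as np, cv2
from workcell import bot, grab_frame, camera_params
def cam(name):
    p=camera_params(name); im,d=grab_frame(name); f=im.shape[0]/2/np.tan(np.radians(p["fovy"])/2)
    return im,d,p,f
def cloud(d,p,f):
    v,u=np.mgrid[:d.shape[0],:d.shape[1]]
    P=np.stack([(u-p["cx"])/f*d,(v-p["cy"])/f*d,d],-1); E=np.array(p["extrinsics"])
    return P@E[:3,:3].T+E[:3,3]
def ray(uv,p,f,z):
    E=np.array(p["extrinsics"]); r=E[:3,:3]@np.array([(uv[0]-p["cx"])/f,(uv[1]-p["cy"])/f,1]); o=E[:3,3]
    return o+r*(z-o[2])/r[2]
def save(n,im): cv2.imwrite("pics/"+n+".png",im[:,:,::-1])
E
python3 - <<'E'
from h import *
for n in("top","scene"):
    im,d,p,f=cam(n); save(n+"0",im); np.savez(n+"0.npz",im=im,d=d,f=f,**{k:np.array(p[k]) for k in p}); print(n,f,p)
s=bot.observe(); print(s,bot.tcp_to_tips)
E
```

```text
top 511.06485260920476 {'fovy': 44.67618336709816, 'cx': 281.4348760076206, 'cy': 197.06589003210206, 'extrinsics': array([[ 0.11195365, -0.97237685,  0.20481613,  0.32069674],
       [-0.9937046 , -0.11041788,  0.01894903, -0.11385254],
       [ 0.00418977, -0.20564815, -0.97861703,  1.2603988 ],
       [ 0.        ,  0.        ,  0.        ,  1.        ]])}
scene 458.1924761637711 {'fovy': 49.24611996485171, 'cx': 283.97355454688784, 'cy': 207.2932318479768, 'extrinsics': array([[ 0.73159796, -0.32524957,  0.59914701, -0.04251112],
       [-0.68164526, -0.3346261 ,  0.6506805 , -0.71922914],
       [-0.01114333, -0.88444225, -0.4665166 ,  0.56773877],
       [ 0.        ,  0.        ,  0.        ,  1.        ]])}
{'clock': 0.1, 'q': array([ 1.32199958e+00,  3.20261029e-01,  1.56554677e+00,  2.11119631e-05,
        1.25740155e+00, -2.00483009e-02]), 'dq': array([ 0.0029231 , -0.00083797, -0.00490096, -0.00032008, -0.0008491 ,
        0.00127704]), 'joint_torque': array([ 4.94997166e-04, -4.16411591e+01, -2.34706038e+01,  1.35478172e-04,
        4.80712974e-03,  9.08635002e-06]), 'eef_pos': array([0.13031103, 0.55964034, 0.2495513 ]), 'orientation': array([-3.58517407e-01, -3.12082954e+00,  2.51216378e-03]), 'ft_force': array([ 0.55571931,  0.15576462, -0.51553529]), 'torque': array([-0.02995008, -0.03289374, -0.03388702]), 'grasp_force': 0.0, 'gripper_width': 1.0000637972012745} 0.019
```

View pics/top0.png

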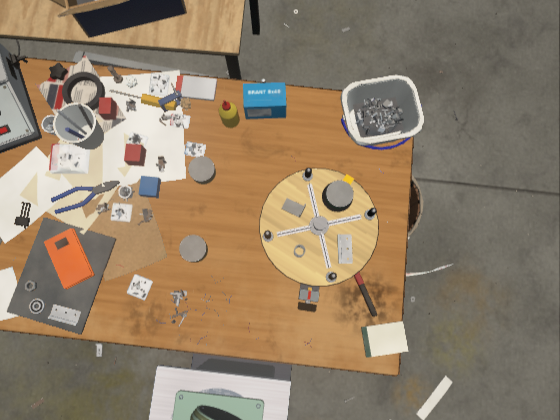

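View pics/scene0.png

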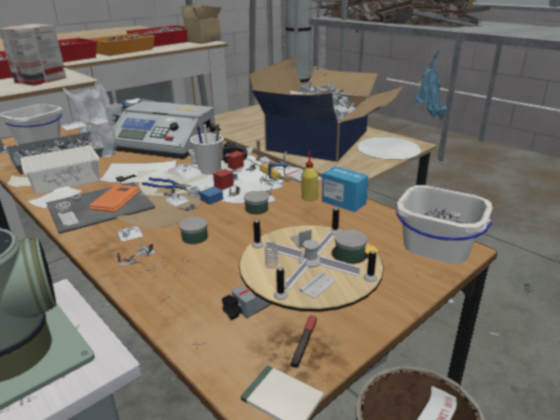

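The top view shows the loose tins at px (193,249) and (202,169). The deck axis is near (320,225), with tin_low at (340,194), the tag at (348,180) and the index block at (309,295). The posts are at (308,175), (371,213), (333,277) and (267,236). The scene view agrees. Next I'll get positions from rays and depth.

```bash
cat > m0.py <<'E'
from h import *
Z=np.load("top0.npz"); im=Z["im"]; p={k:Z[k] for k in("cx","cy","extrinsics")}; f=float(Z["f"]); C=cloud(Z["d"],p,f)
def lid(u,v,z0,z1,r=18):
    m=np.zeros(C.shape[:2],np.uint8); m[v-r:v+r,u-r:u+r]=1
    m&=((C[...,2]>z0)&(C[...,2]<z1)).astype(np.uint8)
    n,l,s,c=cv2.connectedComponentsWithStats(m); i=1+np.argmax(s[1:,4]); ys,xs=np.where(l==i)
    (cx,cy),rr=cv2.minEnclosingCircle(np.stack([xs,ys],1).astype(np.float32)); z=np.median(C[l==i][:,2])
    return ray(c[i],p,f,z).round(4),ray((cx,cy),p,f,z).round(4),s[i,4],round(rr*1.2/f*2,4)
print("a",lid(193,249,.033,.055)); print("b",lid(202,169,.033,.055)); print("low",lid(340,194,.07,.09))
for n,(u,v) in dict(p1=(308,175),p2=(371,213),p3=(333,277),p4=(267,236)).items(): print(n,lid(u,v,.088,.11,8))
print("hub",lid(320,225,.06,.075,10))
hsv=cv2.cvtColor(im,cv2.COLOR_RGB2HSV)
def blob(mask,u,v,r,z):
    m=np.zeros_like(mask); m[v-r:v+r,u-r:u+r]=mask[v-r:v+r,u-r:u+r]; ys,xs=np.where(m>0); return len(xs),ray((xs.mean(),ys.mean()),p,f,z).round(4)
print("tag",blob(cv2.inRange(hsv,(20,180,150),(32,255,255)),348,180,10,.038))
print("red",blob(cv2.inRange(hsv,(0,150,90),(8,255,255)),309,293,8,.045))
print("table z",np.median(C[300:330,150:250,2]))
print("bottle",lid(228,112,.05,.15,14))
print("block", lid(309,295,.036,.055,14))
E
python3 m0.py
python3 -c "
import cv2;i=cv2.imread('pics/top0.png')[150:320,170:390];cv2.imwrite('pics/c.png',cv2.resize(i,None,fx=3.5,fy=3.5,interpolation=cv2.INTER_CUBIC))"
```

```text
a (array([0.428 , 0.1074, 0.0387]), array([0.4276, 0.107 , 0.0387]), np.int32(579), 0.0645)
b (array([0.6246, 0.1153, 0.0387]), array([0.6249, 0.115 , 0.0387]), np.int32(530), 0.0622)
low (array([ 0.5918, -0.2263,  0.0771]), array([ 0.5918, -0.2264,  0.0771]), np.int32(584), 0.0645)
p1 (array([ 0.6345, -0.1472,  0.0954]), array([ 0.6345, -0.147 ,  0.0954]), np.int32(36), 0.0154)
p2 (array([ 0.5558, -0.3059,  0.095 ]), array([ 0.5558, -0.3059,  0.095 ]), np.int32(37), 0.0149)
p3 (array([ 0.3972, -0.2269,  0.0953]), array([ 0.397 , -0.2267,  0.0953]), np.int32(37), 0.0158)
p4 (array([ 0.4758, -0.0681,  0.0942]), array([ 0.4757, -0.0681,  0.0942]), np.int32(38), 0.0158)
hub (array([ 0.5181, -0.2004,  0.0734]), array([ 0.5178, -0.2008,  0.0734]), np.int32(3), 0.0033)
tag (59, array([ 0.641 , -0.2484,  0.038 ]))
red (19, array([ 0.3513, -0.1802,  0.045 ]))
table z -0.0017092591042706662
bottle (array([0.766 , 0.0635, 0.0781]), array([0.7686, 0.0646, 0.0781]), np.int32(303), 0.052)
block (array([ 0.3488, -0.18  ,  0.0428]), array([ 0.3496, -0.1804,  0.0428]), np.int32(202), 0.0484)
```

View pics/c.png

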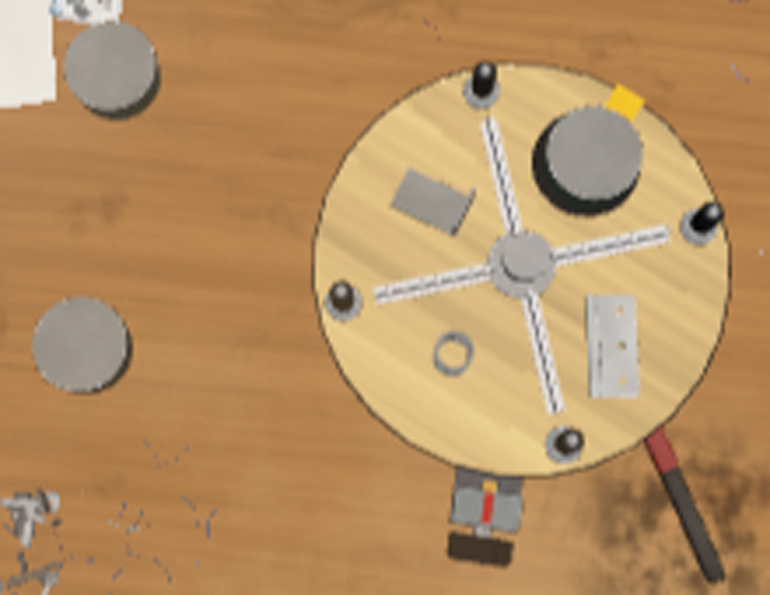

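The crop shows the yellow tag on the tin bay, the red line at crop (488,505), the posts and the marker. The deck axis is about (0.516,-0.187), the tag is at -26.5° and the line at about 177.6°. I'll keep the tool's closing axis at -27°, which is radial at the bay, and write a small planner.

```bash
cat > plan.py <<'E'
import sys
from h import *
from scipy.spatial.transform import Rotation as R
def pose():
    s=bot.observe(); return np.array(s["eef_pos"]),R.from_rotvec(s["orientation"]).as_matrix()
def steps(p,M,goal,phi=None,n=None):
    """per-call end offsets (units) in tool axes at each call start; levels the tool"""
    goal=np.array(goal); y=M[:,1]; 
    f0=np.arctan2(y[1],y[0]); f1=f0 if phi is None else np.radians(phi)
    d=(f1-f0+np.pi)%(2*np.pi)-np.pi
    n=n or max(int(np.ceil(np.linalg.norm(goal-p)/.12)),int(np.ceil(abs(d)/np.radians(55))),1)
    for i in range(n):
        f=f0+d*(i+1)/n; c,s=np.cos(f),np.sin(f)
        M2=np.array([[-s,c,0],[c,s,0],[0,0,-1]]).T if False else np.column_stack([[-s,c,0],[c,s,0],[0,0,-1]])
        p2=p+(goal-p)/(n-i)
        print("off",(M.T@(p2-p)/.12).round(3),"dr",(R.from_matrix(M.T@M2).as_rotvec()/(np.pi/2)).round(3))
        p,M=p2,M2
    return p,M
if __name__=="__main__":
    p,M=pose(); print("at",p.round(4),"phi",np.degrees(np.arctan2(M[1,1],M[0,1])).round(2))
    for a in sys.argv[1:]:
        v=[float(t) for t in a.split(",")]; print("->",a); p,M=steps(p,M,v[:3],v[3] if len(v)>3 else None,int(v[4]) if len(v)>4 else None)
E
python3 plan.py .428,.107,.17,-27
```

```text
at [0.1303 0.5596 0.2496] phi 76.89
-> .428,.107,.17,-27
off [-0.654 -0.622  0.134] dr [-0.001  0.     0.231]
off [-0.832 -0.35   0.133] dr [0.    0.    0.231]
off [-0.902 -0.032  0.133] dr [0.    0.    0.231]
off [-0.855  0.291  0.133] dr [0.    0.    0.231]
off [-0.696  0.575  0.133] dr [0.    0.    0.231]
```

Emit:
jog_arm --deltas '[{"offset": [-0.16,-0.16,0.03],"dr": [0,0,0.06],"gripper": 1},{"offset": [-0.33,-0.31,0.07],"dr": [0,0,0.115],"gripper": 1},{"offset": [-0.49,-0.47,0.1],"dr": [0,0,0.17],"gripper": 1},{"offset": [-0.654,-0.622,0.134],"dr": [0,0,0.231],"gripper": 1},{"offset": [-0.654,-0.622,0.134],"dr": [0,0,0.231],"gripper": 1},{"offset": [-0.654,-0.622,0.134],"dr": [0,0,0.231],"gripper": 1},{"offset": [-0.654,-0.622,0.134],"dr": [0,0,0.231],"gripper": 1},{"offset": [-0.654,-0.622,0.134],"dr": [0,0,0.231],"gripper": 1}]'

```text
clock: 0.77
eef_pos: [0.1896, 0.4705, 0.2344]
orientation: [-0.914, -3.005, -0.001]
ft_force: [0.4, 0.2, 0.0]
gripper_width: 1.003
grasp_force: 0.0
```

Emit:
jog_arm --deltas '[{"offset": [-0.2,-0.08,0.03],"dr": [0,0,0.06],"gripper": 1},{"offset": [-0.4,-0.17,0.07],"dr": [0,0,0.115],"gripper": 1},{"offset": [-0.6,-0.26,0.1],"dr": [0,0,0.17],"gripper": 1},{"offset": [-0.832,-0.35,0.133],"dr": [0,0,0.231],"gripper": 1},{"offset": [-0.832,-0.35,0.133],"dr": [0,0,0.231],"gripper": 1},{"offset": [-0.832,-0.35,0.133],"dr": [0,0,0.231],"gripper": 1},{"offset": [-0.832,-0.35,0.133],"dr": [0,0,0.231],"gripper": 1},{"offset": [-0.832,-0.35,0.133],"dr": [0,0,0.231],"gripper": 1}]'

```text
clock: 1.43
eef_pos: [0.249, 0.3803, 0.2185]
orientation: [-1.44, -2.792, -0.002]
ft_force: [0.0, 0.2, -0.6]
gripper_width: 0.997
grasp_force: 0.0
```

Emit:
jog_arm --deltas '[{"offset": [-0.22,-0.01,0.03],"dr": [0,0,0.06],"gripper": 1},{"offset": [-0.45,-0.02,0.07],"dr": [0,0,0.115],"gripper": 1},{"offset": [-0.67,-0.03,0.1],"dr": [0,0,0.17],"gripper": 1},{"offset": [-0.902,-0.032,0.133],"dr": [0,0,0.231],"gripper": 1},{"offset": [-0.902,-0.032,0.133],"dr": [0,0,0.231],"gripper": 1},{"offset": [-0.902,-0.032,0.133],"dr": [0,0,0.231],"gripper": 1},{"offset": [-0.902,-0.032,0.133],"dr": [0,0,0.231],"gripper": 1},{"offset": [-0.902,-0.032,0.133],"dr": [0,0,0.231],"gripper": 1}]'

```text
clock: 2.1
eef_pos: [0.3085, 0.2897, 0.2026]
orientation: [-1.92, -2.487, -0.001]
ft_force: [0.1, -0.2, -0.3]
gripper_width: 0.999
grasp_force: 0.0
```

Emit:
jog_arm --deltas '[{"offset": [-0.21,0.07,0.03],"dr": [0,0,0.06],"gripper": 1},{"offset": [-0.43,0.15,0.07],"dr": [0,0,0.115],"gripper": 1},{"offset": [-0.64,0.22,0.1],"dr": [0,0,0.17],"gripper": 1},{"offset": [-0.855,0.291,0.133],"dr": [0,0,0.231],"gripper": 1},{"offset": [-0.855,0.291,0.133],"dr": [0,0,0.231],"gripper": 1},{"offset": [-0.855,0.291,0.133],"dr": [0,0,0.231],"gripper": 1},{"offset": [-0.855,0.291,0.133],"dr": [0,0,0.231],"gripper": 1},{"offset": [-0.855,0.291,0.133],"dr": [0,0,0.231],"gripper": 1}]'

```text
clock: 2.77
eef_pos: [0.3679, 0.199, 0.1866]
orientation: [-2.337, -2.1, -0.001]
ft_force: [0.5, -0.2, 0.2]
gripper_width: 0.999
grasp_force: 0.0
```

Emit:
jog_arm --deltas '[{"offset": [-0.17,0.14,0.03],"dr": [0,0,0.06],"gripper": 1},{"offset": [-0.35,0.29,0.07],"dr": [0,0,0.115],"gripper": 1},{"offset": [-0.52,0.43,0.1],"dr": [0,0,0.17],"gripper": 1},{"offset": [-0.696,0.575,0.133],"dr": [0,0,0.231],"gripper": 1},{"offset": [-0.696,0.575,0.133],"dr": [0,0,0.231],"gripper": 1},{"offset": [-0.696,0.575,0.133],"dr": [0,0,0.231],"gripper": 1},{"offset": [-0.696,0.575,0.133],"dr": [0,0,0.231],"gripper": 1},{"offset": [-0.696,0.575,0.133],"dr": [0,0,0.231],"gripper": 1}]'

```text
clock: 3.43
eef_pos: [0.4272, 0.1085, 0.1706]
orientation: [-2.677, -1.643, -0.0]
ft_force: [1.1, 0.2, -0.2]
gripper_width: 1.003
grasp_force: 0.0
```

```bash
python3 plan.py .428,.107,.035,-27
python3 - <<'E'
from h import *
im,d,p,f=cam("wrist"); save("w1",im); print(f,p["cx"],p["cy"],np.array(p["extrinsics"]).round(3)); C=cloud(d,p,f)
m=((C[...,2]>.034)&(C[...,2]<.05)).astype(np.uint8); n,l,s,c=cv2.connectedComponentsWithStats(m)
for i in range(1,n):
    if s[i,4]>400:
        ys,xs=np.where(l==i); (a,b),r=cv2.minEnclosingCircle(np.stack([xs,ys],1).astype(np.float32)); z=np.median(C[l==i][:,2]); print(s[i],ray(c[i],p,f,z).round(4),ray((a,b),p,f,z).round(4), np.median(d[l==i])*r/f)
E
```

```text
at [0.4272 0.1085 0.1706] phi -26.91
-> .428,.107,.035,-27
off [-0.004  0.006  0.565] dr [-0.    -0.     0.001]
off [-0.004  0.006  0.565] dr [0.    0.    0.001]
366.8596773681148 278.6659961983585 210.53475449441078 [[ 0.892 -0.432 -0.136  0.462]
 [-0.453 -0.851 -0.266  0.176]
 [-0.001  0.298 -0.954  0.295]
 [ 0.     0.     0.     1.   ]]
[ 494    6   66  108 5617] [0.6156 0.1199 0.0408] [0.6206 0.1211 0.0408] 0.036046375892300524
[ 238  159   90   87 6124] [0.4308 0.1095 0.041 ] [0.4307 0.1093 0.041 ] 0.03218454262116576
[ 451  296  109   61 4470] [ 0.5521 -0.0679  0.0385] [ 0.5471 -0.0665  0.0385] 0.04663326972853724
[ 363  353   44   60 1043] [ 0.4359 -0.0757  0.0383] [ 0.4355 -0.0726  0.0383] 0.02743590011745419
```

View pics/w1.png

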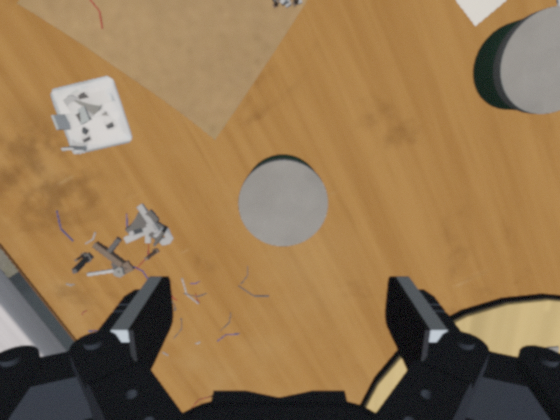

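The wrist view shows tin_a's lid at px (283,202), clear all round. That puts it at (0.4307, 0.1094) with z at exactly 41 mm. I'll descend and grasp.

Emit:
jog_arm --deltas '[{"offset": [0.02,0.023,0.12],"dr": [0,0,0],"gripper": 1},{"offset": [0.02,0.023,0.24],"dr": [0,0,0],"gripper": 1},{"offset": [0.02,0.023,0.36],"dr": [0,0,0],"gripper": 1},{"offset": [0.02,0.023,0.48],"dr": [0,0,0],"gripper": 1},{"offset": [0.02,0.023,0.6],"dr": [0,0,0],"gripper": 1},{"offset": [0.02,0.023,0.72],"dr": [0,0,0],"gripper": 1},{"offset": [0.02,0.023,0.84],"dr": [0,0,0],"gripper": 1},{"offset": [0.02,0.023,0.92],"dr": [0,0,0],"gripper": 1}]'

```text
clock: 4.15
eef_pos: [0.4305, 0.109, 0.0591]
orientation: [-2.677, -1.643, 0.001]
ft_force: [0.1, 0.8, 0.6]
gripper_width: 0.999
grasp_force: 0.0
```

Emit:
jog_arm --deltas '[{"offset": [0,0,0.07],"dr": [0,0,0],"gripper": 1},{"offset": [0,0,0.14],"dr": [0,0,0],"gripper": 1},{"offset": [0,0,0.21],"dr": [0,0,0],"gripper": 1},{"offset": [0,0,0.21],"dr": [0,0,0],"gripper": 1},{"offset": [0,0,0.21],"dr": [0,0,0],"gripper": 0.5},{"offset": [0,0,0.21],"dr": [0,0,0],"gripper": 0.5},{"offset": [0,0,0.21],"dr": [0,0,0],"gripper": 0.5},{"offset": [0,0,0.21],"dr": [0,0,0],"gripper": 0.5}]' --squeeze 40

```text
clock: 4.82
eef_pos: [0.4317, 0.1083, 0.0355]
orientation: [2.68, 1.64, 0.002]
ft_force: [-0.3, 1.1, 4.5]
gripper_width: 0.743
grasp_force: 43.9
```

Emit:
jog_arm --deltas '[{"offset": [0,0,0],"dr": [0,0,0],"gripper": 0.5},{"offset": [0,0,0],"dr": [0,0,0],"gripper": 0.5},{"offset": [0,0,0],"dr": [0,0,0],"gripper": 0.5},{"offset": [0,0,-0.05],"dr": [0,0,0],"gripper": 0.5},{"offset": [0,0,-0.1],"dr": [0,0,0],"gripper": 0.5},{"offset": [0,0,-0.2],"dr": [0,0,0],"gripper": 0.5},{"offset": [0,0,-0.3],"dr": [0,0,0],"gripper": 0.5},{"offset": [0,0,-0.4],"dr": [0,0,0],"gripper": 0.5}]'

```text
clock: 5.48
eef_pos: [0.4312, 0.1081, 0.0835]
orientation: [-2.679, -1.64, 0.0]
ft_force: [0.3, 0.5, -1.1]
gripper_width: 0.739
grasp_force: 44.6
```

```bash
python3 plan.py .428,.107,.2,-27
```

```text
at [0.4312 0.1081 0.0835] phi -27.06
-> .428,.107,.2,-27
off [-0.02  -0.02  -0.971] dr [-0.     0.    -0.001]
```

Emit:
jog_arm --deltas '[{"offset": [0,0,-0.12],"dr": [0,0,0],"gripper": 0.5},{"offset": [0,0,-0.25],"dr": [0,0,0],"gripper": 0.5},{"offset": [0,0,-0.37],"dr": [0,0,0],"gripper": 0.5},{"offset": [0,0,-0.5],"dr": [0,0,0],"gripper": 0.5},{"offset": [0,0,-0.62],"dr": [0,0,0],"gripper": 0.5},{"offset": [0,0,-0.75],"dr": [0,0,0],"gripper": 0.5},{"offset": [0,0,-0.87],"dr": [0,0,0],"gripper": 0.5},{"offset": [0,0,-0.97],"dr": [0,0,0],"gripper": 0.5}]'

```text
clock: 6.15
eef_pos: [0.4313, 0.1081, 0.2005]
orientation: [2.679, 1.64, 0.002]
ft_force: [0.4, -0.7, -1.6]
gripper_width: 0.746
grasp_force: 44.6
```

```bash
python3 plan.py .567,-.278,.2,-27,4
python3 - <<'E'
from h import *
im,d,p,f=cam("wrist"); C=cloud(d,p,f); m=(d>.05)&(C[...,2]>.15); v,u=np.where(m[:330,180:400]); print(np.percentile(C[m],[5,50,95],0).round(3)); save("w2",im)
E
```

```text
at [0.4313 0.1081 0.2005] phi -27.06
-> .567,-.278,.2,-27,4
off [-0.588  0.618  0.001] dr [ 0.001 -0.    -0.   ]
off [-0.588  0.618  0.001] dr [ 0.  0. -0.]
off [-0.588  0.617  0.001] dr [ 0.  0. -0.]
off [-0.588  0.617  0.001] dr [ 0.  0. -0.]
[[0.385 0.084 0.202]
 [0.434 0.115 0.237]
 [0.485 0.143 0.264]]
```

View pics/w2.png

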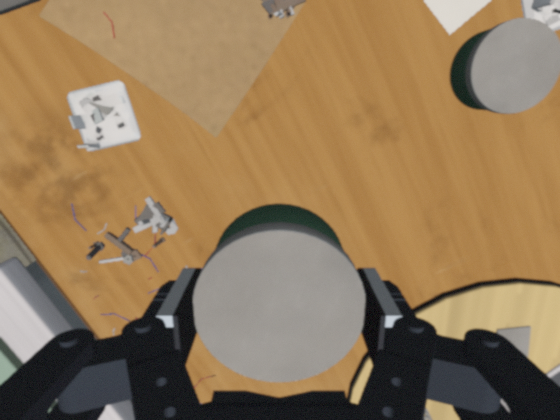

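The tin is held level: its lid is at px (279,297) between the fingers. I'll carry it to a viewing pose beside tin_low.

Emit:
jog_arm --deltas '[{"offset": [-0.03,0.03,0],"dr": [0,0,0],"gripper": 0.5},{"offset": [-0.1,0.1,0],"dr": [0,0,0],"gripper": 0.5},{"offset": [-0.2,0.21,0],"dr": [0,0,0],"gripper": 0.5},{"offset": [-0.32,0.33,0],"dr": [0,0,0],"gripper": 0.5},{"offset": [-0.44,0.46,0],"dr": [0,0,0],"gripper": 0.5},{"offset": [-0.58,0.61,0],"dr": [0,0,0],"gripper": 0.5},{"offset": [-0.72,0.75,0],"dr": [0,0,0],"gripper": 0.5},{"offset": [-0.86,0.9,0],"dr": [0,0,0],"gripper": 0.5}]'

```text
clock: 6.87
eef_pos: [0.4799, -0.0342, 0.198]
orientation: [-2.678, -1.639, 0.003]
ft_force: [-0.0, 0.3, -2.2]
gripper_width: 0.746
grasp_force: 44.6
```

Emit:
jog_arm --deltas '[{"offset": [-0.12,0.12,0],"dr": [0,0,0],"gripper": 0.5},{"offset": [-0.24,0.24,0],"dr": [0,0,0],"gripper": 0.5},{"offset": [-0.36,0.37,0],"dr": [0,0,0],"gripper": 0.5},{"offset": [-0.48,0.5,0],"dr": [0,0,0],"gripper": 0.5},{"offset": [-0.6,0.63,0],"dr": [0,0,0],"gripper": 0.5},{"offset": [-0.72,0.75,0],"dr": [0,0,0],"gripper": 0.5},{"offset": [-0.83,0.87,0],"dr": [0,0,0],"gripper": 0.5},{"offset": [-0.94,0.98,0],"dr": [0,0,0],"gripper": 0.5}]'

```text
clock: 7.53
eef_pos: [0.5335, -0.1881, 0.1977]
orientation: [-2.678, -1.639, 0.003]
ft_force: [-0.1, 0.3, -2.9]
gripper_width: 0.742
grasp_force: 44.6
```

Emit:
jog_arm --deltas '[{"offset": [-0.1,0.11,0],"dr": [0,0,0],"gripper": 0.5},{"offset": [-0.2,0.22,0],"dr": [0,0,0],"gripper": 0.5},{"offset": [-0.3,0.33,0],"dr": [0,0,0],"gripper": 0.5},{"offset": [-0.4,0.43,0],"dr": [0,0,0],"gripper": 0.5},{"offset": [-0.49,0.52,0],"dr": [0,0,0],"gripper": 0.5},{"offset": [-0.55,0.59,0],"dr": [0,0,0],"gripper": 0.5},{"offset": [-0.55,0.59,0],"dr": [0,0,0],"gripper": 0.5},{"offset": [-0.55,0.59,0],"dr": [0,0,0],"gripper": 0.5}]'

```text
clock: 8.2
eef_pos: [0.5665, -0.2778, 0.1981]
orientation: [-2.678, -1.638, 0.001]
ft_force: [-0.4, 0.3, -1.4]
gripper_width: 0.745
grasp_force: 44.7
```

```bash
cat > meas.py <<'E'
from h import *
import sys
from plan import pose
def discs(name,zs,r=.0325):
    """lid discs seen by the wrist camera at top heights zs: depth slice -> component -> circle"""
    P,M=pose(); im,d,p,f=cam("wrist"); save(name,im); C=cloud(d,p,f); out=[]
    print("tcp",P.round(4))
    for z in zs:
        m=(abs(C[...,2]-z)<.007).astype(np.uint8); m=cv2.morphologyEx(m,cv2.MORPH_OPEN,np.ones((5,5)))
        n,l,s,c=cv2.connectedComponentsWithStats(m)
        for i in range(1,n):
            if s[i,4]<2500: continue
            ct=max(cv2.findContours((l==i).astype(np.uint8),0,2)[0],key=len)
            zz=np.median(C[l==i][:,2])
            Q=np.array([ray(q[0],p,f,zz)[:2] for q in ct])
            (a,b),rr=cv2.minEnclosingCircle(Q.astype(np.float32)*1000); mo=cv2.moments((Q*1e5).astype(np.int32).reshape(-1,1,2))
            cen=np.array([mo["m10"],mo["m01"]])/mo["m00"]/1e5
            off=M.T[:2,:2]@(cen-P[:2])
            print("z %.4f circ (%.4f %.4f) r %.1f | centroid (%.4f %.4f) req %.1f | px"%(zz,a/1e3,b/1e3,rr,*cen,1e3*np.sqrt(mo["m00"]/1e10/np.pi)),c[i].round(0),"tool xy mm",(1e3*off).round(1))
if __name__=="__main__": discs(sys.argv[1],[float(t) for t in sys.argv[2:]])
E
python3 meas.py w3 .079 .206
```

```text
tcp [ 0.5665 -0.2778  0.1981]
z 0.0790 circ (0.5940 -0.2270) r 32.3 | centroid (0.5939 -0.2269) req 31.7 | px [281. 123.] tool xy mm [57.8  1.3]
z 0.2035 circ (0.5673 -0.2765) r 47.3 | centroid (0.5666 -0.2776) req 33.5 | px [279. 304.] tool xy mm [0.2 0. ]
```

View pics/w3.png

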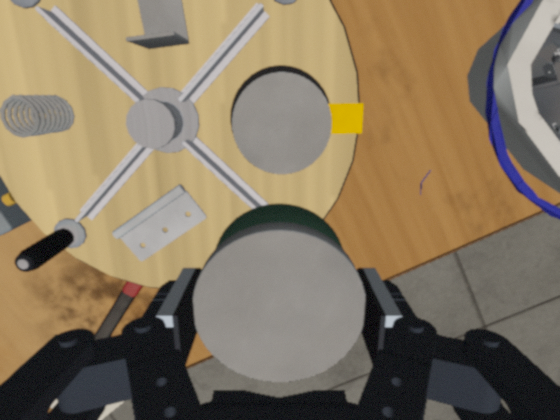

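tin_low's lid is at px (281,123), at (0.5939, -0.2269), and the held tin is centred on the TCP. I'll place it.

Emit:
jog_arm --deltas '[{"offset": [0.06,0,0],"dr": [0,0,0],"gripper": 0.5},{"offset": [0.13,0,0],"dr": [0,0,0],"gripper": 0.5},{"offset": [0.21,0.01,0],"dr": [0,0,0],"gripper": 0.5},{"offset": [0.29,0.01,0],"dr": [0,0,0],"gripper": 0.5},{"offset": [0.37,0.01,0.08],"dr": [0,0,0],"gripper": 0.5},{"offset": [0.43,0.01,0.18],"dr": [0,0,0],"gripper": 0.5},{"offset": [0.48,0.01,0.3],"dr": [0,0,0],"gripper": 0.5},{"offset": [0.48,0.01,0.4],"dr": [0,0,0],"gripper": 0.5}]'

```text
clock: 8.92
eef_pos: [0.5948, -0.2246, 0.1497]
orientation: [-2.677, -1.642, -0.0]
ft_force: [-0.3, 0.2, -1.9]
gripper_width: 0.742
grasp_force: 44.7
```

```bash
python3 plan.py .5939,-.2269,.1145,-27
```

```text
at [ 0.5948 -0.2246  0.1497] phi -26.94
-> .5939,-.2269,.1145,-27
off [-0.021  0.002  0.294] dr [-0.001 -0.     0.001]
```

Emit:
jog_arm --deltas '[{"offset": [-0.01,0,0.04],"dr": [0,0,0],"gripper": 0.5},{"offset": [-0.02,0,0.08],"dr": [0,0,0],"gripper": 0.5},{"offset": [-0.02,0,0.12],"dr": [0,0,0],"gripper": 0.5},{"offset": [-0.02,0,0.16],"dr": [0,0,0],"gripper": 0.5},{"offset": [-0.02,0,0.2],"dr": [0,0,0],"gripper": 0.5},{"offset": [-0.02,0,0.23],"dr": [0,0,0],"gripper": 0.5},{"offset": [-0.02,0,0.23],"dr": [0,0,0],"gripper": 0.5},{"offset": [-0.02,0,0.23],"dr": [0,0,0],"gripper": 0.5}]'

```text
clock: 9.58
eef_pos: [0.5932, -0.2293, 0.1235]
orientation: [-2.68, -1.64, -0.0]
ft_force: [0.7, 0.7, -1.7]
gripper_width: 0.741
grasp_force: 44.6
```

```bash
python3 plan.py .5939,-.2269,.1145,-27
```

```text
at [ 0.5932 -0.2293  0.1235] phi -27.07
-> .5939,-.2269,.1145,-27
off [ 0.02  -0.004  0.075] dr [-0.    -0.    -0.001]
```

Emit:
jog_arm --deltas '[{"offset": [0.01,0,0],"dr": [0,0,0],"gripper": 0.5},{"offset": [0.02,-0.004,0.01],"dr": [0,0,0],"gripper": 0.5},{"offset": [0.02,-0.004,0.025],"dr": [0,0,0],"gripper": 0.5},{"offset": [0.02,-0.004,0.04],"dr": [0,0,0],"gripper": 0.5},{"offset": [0.02,-0.004,0.05],"dr": [0,0,0],"gripper": 0.5},{"offset": [0.02,-0.004,0.06],"dr": [0,0,0],"gripper": 0.5},{"offset": [0.02,-0.004,0.065],"dr": [0,0,0],"gripper": 0.5},{"offset": [0.02,-0.004,0.065],"dr": [0,0,0],"gripper": 0.5}]'

```text
clock: 10.25
eef_pos: [0.5938, -0.2268, 0.1155]
orientation: [-2.679, -1.64, 0.0]
ft_force: [-0.4, -0.3, -2.3]
gripper_width: 0.744
grasp_force: 44.6
```

```bash
python3 plan.py .5939,-.2269,.1145,-27; python3 meas.py w4 .12 .079
```

```text
at [ 0.5938 -0.2268  0.1155] phi -27.06
-> .5939,-.2269,.1145,-27
off [-0.001  0.002  0.008] dr [-0.    -0.    -0.001]
tcp [ 0.5938 -0.2268  0.1155]
z 0.1210 circ (0.5954 -0.2241) r 46.4 | centroid (0.5942 -0.2261) req 33.6 | px [279. 302.] tool xy mm [0.8 0.1]
z 0.0796 circ (0.5207 -0.1874) r 17.2 | centroid (0.5206 -0.1871) req 16.1 | px [104. 257.] tool xy mm [  2.  -83.1]
```

Position is right. I'll lower the last millimetre, release and back off.

Emit:
jog_arm --deltas '[{"offset": [0,0,0.005],"dr": [0,0,0],"gripper": 0.5},{"offset": [0,0,0.01],"dr": [0,0,0],"gripper": 0.5},{"offset": [0,0,0.012],"dr": [0,0,0],"gripper": 0.5},{"offset": [0,0,0.012],"dr": [0,0,0],"gripper": 0.5},{"offset": [0,0,0.012],"dr": [0,0,0],"gripper": 1},{"offset": [0,0,0.012],"dr": [0,0,0],"gripper": 1},{"offset": [0,0,0.012],"dr": [0,0,0],"gripper": 1},{"offset": [0,0,0.012],"dr": [0,0,0],"gripper": 1}]'

```text
clock: 10.97
eef_pos: [0.594, -0.2268, 0.1145]
orientation: [2.679, 1.64, 0.001]
ft_force: [0.0, 0.3, 0.5]
gripper_width: 0.996
grasp_force: 0.0
```

Emit:
jog_arm --deltas '[{"offset": [0,0,0],"dr": [0,0,0],"gripper": 1},{"offset": [0,0,-0.05],"dr": [0,0,0],"gripper": 1},{"offset": [0,0,-0.15],"dr": [0,0,0],"gripper": 1},{"offset": [0,0,-0.3],"dr": [0,0,0],"gripper": 1},{"offset": [0,0,-0.45],"dr": [0,0,0],"gripper": 1},{"offset": [0,0,-0.6],"dr": [0,0,0],"gripper": 1},{"offset": [0,0,-0.75],"dr": [0,0,0],"gripper": 1},{"offset": [0,0,-0.75],"dr": [0,0,0],"gripper": 1}]'

```text
clock: 11.63
eef_pos: [0.5958, -0.2275, 0.209]
orientation: [2.674, 1.637, 0.008]
ft_force: [0.9, -0.2, -0.2]
gripper_width: 1.0
grasp_force: 0.0
```

```bash
python3 meas.py w5 .12 .079; python3 plan.py .628,.117,.2,-27
```

```text
tcp [ 0.5958 -0.2275  0.209 ]
z 0.1200 circ (0.5936 -0.2271) r 32.8 | centroid (0.5937 -0.2272) req 32.1 | px [274. 223.] tool xy mm [-0.6 -2. ]
at [ 0.5949 -0.2272  0.2068] phi -27.06
-> .628,.117,.2,-27
off [ 0.893 -0.353  0.017] dr [ 0.003 -0.    -0.   ]
off [ 0.893 -0.353  0.019] dr [ 0.  0. -0.]
off [ 0.894 -0.353  0.019] dr [ 0.  0. -0.]
```

View pics/w5.png

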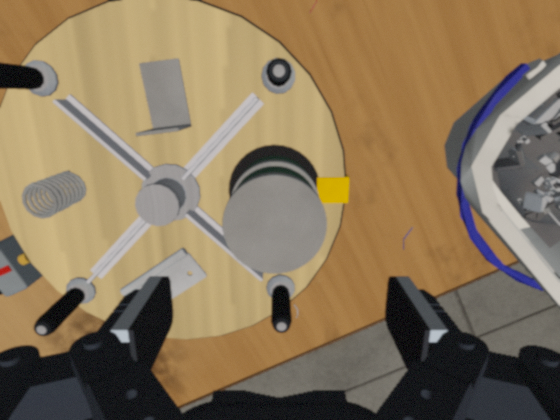

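tin_a sits at px (274,223), within 0.4 mm of tin_low, and the deck hasn't moved. Next is tin_b.

Emit:
jog_arm --deltas '[{"offset": [0.1,-0.04,0],"dr": [0,0,0],"gripper": 1},{"offset": [0.2,-0.08,0],"dr": [0,0,0],"gripper": 1},{"offset": [0.32,-0.12,0],"dr": [0,0,0],"gripper": 1},{"offset": [0.44,-0.17,0],"dr": [0,0,0],"gripper": 1},{"offset": [0.56,-0.22,0],"dr": [0,0,0],"gripper": 1},{"offset": [0.68,-0.27,0.01],"dr": [0,0,0],"gripper": 1},{"offset": [0.8,-0.32,0.01],"dr": [0,0,0],"gripper": 1},{"offset": [0.9,-0.35,0.02],"dr": [0,0,0],"gripper": 1}]'

```text
clock: 12.35
eef_pos: [0.6056, -0.1092, 0.202]
orientation: [-2.678, -1.641, -0.0]
ft_force: [-0.4, 0.1, 0.1]
gripper_width: 0.998
grasp_force: 0.0
```

Emit:
jog_arm --deltas '[{"offset": [0.11,-0.04,0],"dr": [0,0,0],"gripper": 1},{"offset": [0.22,-0.08,0],"dr": [0,0,0],"gripper": 1},{"offset": [0.33,-0.13,0],"dr": [0,0,0],"gripper": 1},{"offset": [0.44,-0.17,0],"dr": [0,0,0],"gripper": 1},{"offset": [0.56,-0.22,0],"dr": [0,0,0],"gripper": 1},{"offset": [0.68,-0.27,0.01],"dr": [0,0,0],"gripper": 1},{"offset": [0.8,-0.32,0.01],"dr": [0,0,0],"gripper": 1},{"offset": [0.9,-0.35,0.02],"dr": [0,0,0],"gripper": 1}]'

```text
clock: 13.02
eef_pos: [0.6174, 0.0055, 0.1997]
orientation: [-2.679, -1.641, -0.001]
ft_force: [0.4, 0.2, 0.1]
gripper_width: 0.999
grasp_force: 0.0
```

Emit:
jog_arm --deltas '[{"offset": [0.13,-0.05,0.04],"dr": [0,0,0],"gripper": 1},{"offset": [0.27,-0.11,0.08],"dr": [0,0,0],"gripper": 1},{"offset": [0.41,-0.16,0.12],"dr": [0,0,0],"gripper": 1},{"offset": [0.55,-0.22,0.16],"dr": [0,0,0],"gripper": 1},{"offset": [0.7,-0.28,0.2],"dr": [0,0,0],"gripper": 1},{"offset": [0.88,-0.35,0.25],"dr": [0,0,0],"gripper": 1},{"offset": [0.88,-0.35,0.25],"dr": [0,0,0],"gripper": 1},{"offset": [0.88,-0.35,0.25],"dr": [0,0,0],"gripper": 1}]'

```text
clock: 13.68
eef_pos: [0.6278, 0.1182, 0.169]
orientation: [-2.678, -1.643, 0.002]
ft_force: [-0.1, -0.3, -0.7]
gripper_width: 1.002
grasp_force: 0.0
```

```bash
python3 meas.py w6 .041; python3 plan.py .628,.117,.035,-27,2
```

```text
tcp [0.6278 0.1182 0.169 ]
z 0.0410 circ (0.6279 0.1161) r 32.8 | centroid (0.6278 0.1160) req 32.1 | px [280. 207.] tool xy mm [-1.9  1. ]
at [0.6279 0.1173 0.1693] phi -27.0
-> .628,.117,.035,-27,2
off [-0.001  0.001  0.56 ] dr [-0.  0. -0.]
off [-0.001  0.001  0.56 ] dr [ 0.  0. -0.]
```

View pics/w6.png

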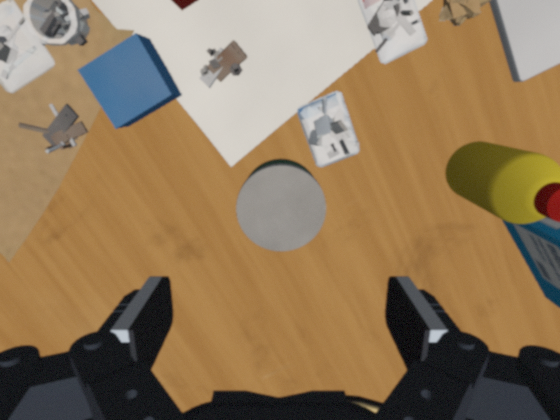

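tin_b is at px (281,206), and both the bottle and the small tray are clear of the finger line. I'll grasp it.

Emit:
jog_arm --deltas '[{"offset": [-0.01,0.004,0.12],"dr": [0,0,0],"gripper": 1},{"offset": [-0.01,0.004,0.24],"dr": [0,0,0],"gripper": 1},{"offset": [-0.01,0.004,0.36],"dr": [0,0,0],"gripper": 1},{"offset": [-0.01,0.004,0.48],"dr": [0,0,0],"gripper": 1},{"offset": [-0.01,0.004,0.6],"dr": [0,0,0],"gripper": 1},{"offset": [-0.01,0.004,0.72],"dr": [0,0,0],"gripper": 1},{"offset": [-0.01,0.004,0.84],"dr": [0,0,0],"gripper": 1},{"offset": [-0.01,0.004,0.92],"dr": [0,0,0],"gripper": 1}]'

```text
clock: 14.4
eef_pos: [0.6275, 0.1145, 0.0582]
orientation: [-2.68, -1.638, 0.002]
ft_force: [-0.4, 0.1, -0.9]
gripper_width: 1.003
grasp_force: 0.0
```

Emit:
jog_arm --deltas '[{"offset": [0,0,0.07],"dr": [0,0,0],"gripper": 1},{"offset": [0,0,0.14],"dr": [0,0,0],"gripper": 1},{"offset": [0,0,0.195],"dr": [0,0,0],"gripper": 1},{"offset": [0,0,0.195],"dr": [0,0,0],"gripper": 1},{"offset": [0,0,0.195],"dr": [0,0,0],"gripper": 0.5},{"offset": [0,0,0.195],"dr": [0,0,0],"gripper": 0.5},{"offset": [0,0,0.195],"dr": [0,0,0],"gripper": 0.5},{"offset": [0,0,0.195],"dr": [0,0,0],"gripper": 0.5}]' --squeeze 40

```text
clock: 15.07
eef_pos: [0.6285, 0.1158, 0.0367]
orientation: [2.679, 1.64, 0.003]
ft_force: [0.4, 0.0, 2.8]
gripper_width: 0.744
grasp_force: 44.4
```

Emit:
jog_arm --deltas '[{"offset": [0,0,0],"dr": [0,0,0],"gripper": 0.5},{"offset": [0,0,0],"dr": [0,0,0],"gripper": 0.5},{"offset": [0,0,-0.05],"dr": [0,0,0],"gripper": 0.5},{"offset": [0,0,-0.13],"dr": [0,0,0],"gripper": 0.5},{"offset": [0,0,-0.25],"dr": [0,0,0],"gripper": 0.5},{"offset": [0,0,-0.4],"dr": [0,0,0],"gripper": 0.5},{"offset": [0,0,-0.55],"dr": [0,0,0],"gripper": 0.5},{"offset": [0,0,-0.7],"dr": [0,0,0],"gripper": 0.5}]'

```text
clock: 15.73
eef_pos: [0.6274, 0.1156, 0.1208]
orientation: [-2.679, -1.64, 0.001]
ft_force: [-0.3, 0.3, -1.0]
gripper_width: 0.749
grasp_force: 44.2
```

Emit:
jog_arm --deltas '[{"offset": [0,0,-0.13],"dr": [0,0,0],"gripper": 0.5},{"offset": [0,0,-0.26],"dr": [0,0,0],"gripper": 0.5},{"offset": [0,0,-0.4],"dr": [0,0,0],"gripper": 0.5},{"offset": [0,0,-0.53],"dr": [0,0,0],"gripper": 0.5},{"offset": [0,0,-0.66],"dr": [0,0,0],"gripper": 0.5},{"offset": [0,0,-0.8],"dr": [0,0,0],"gripper": 0.5},{"offset": [0,0,-0.9],"dr": [0,0,0],"gripper": 0.5},{"offset": [0,0,-0.9],"dr": [0,0,0],"gripper": 0.5}]'

```text
clock: 16.4
eef_pos: [0.6289, 0.1158, 0.2312]
orientation: [2.678, 1.639, 0.008]
ft_force: [-0.3, 0.4, -0.8]
gripper_width: 0.743
grasp_force: 44.2
```

```bash
python3 meas.py w7 .231; python3 plan.py .5938,-.2270,.225,-27,4
```

```text
tcp [0.6289 0.1158 0.2312]
z 0.2354 circ (0.6290 0.1240) r 41.3 | centroid (0.6294 0.1170) req 33.2 | px [278. 299.] tool xy mm [ 1.3 -0.1]
at [0.6282 0.1157 0.2293] phi -27.06
-> .5938,-.2270,.225,-27,4
off [-0.668  0.261  0.008] dr [ 0.001 -0.001 -0.   ]
off [-0.668  0.261  0.009] dr [ 0.  0. -0.]
off [-0.669  0.261  0.009] dr [ 0.  0. -0.]
off [-0.669  0.261  0.009] dr [ 0.  0. -0.]
```

Emit:
jog_arm --deltas '[{"offset": [-0.04,0.015,0],"dr": [0,0,0],"gripper": 0.5},{"offset": [-0.12,0.045,0],"dr": [0,0,0],"gripper": 0.5},{"offset": [-0.22,0.085,0],"dr": [0,0,0],"gripper": 0.5},{"offset": [-0.34,0.13,0],"dr": [0,0,0],"gripper": 0.5},{"offset": [-0.47,0.18,0],"dr": [0,0,0],"gripper": 0.5},{"offset": [-0.61,0.235,0],"dr": [0,0,0],"gripper": 0.5},{"offset": [-0.75,0.29,0],"dr": [0,0,0],"gripper": 0.5},{"offset": [-0.9,0.35,0],"dr": [0,0,0],"gripper": 0.5}]'

```text
clock: 17.12
eef_pos: [0.6154, -0.002, 0.2273]
orientation: [-2.68, -1.639, 0.002]
ft_force: [0.1, -1.1, -1.5]
gripper_width: 0.743
grasp_force: 44.2
```

Emit:
jog_arm --deltas '[{"offset": [-0.13,0.05,0],"dr": [0,0,0],"gripper": 0.5},{"offset": [-0.26,0.1,0],"dr": [0,0,0],"gripper": 0.5},{"offset": [-0.38,0.15,0],"dr": [0,0,0],"gripper": 0.5},{"offset": [-0.5,0.2,0],"dr": [0,0,0],"gripper": 0.5},{"offset": [-0.62,0.25,0],"dr": [0,0,0],"gripper": 0.5},{"offset": [-0.74,0.29,0],"dr": [0,0,0],"gripper": 0.5},{"offset": [-0.85,0.33,0],"dr": [0,0,0],"gripper": 0.5},{"offset": [-0.95,0.37,0],"dr": [0,0,0],"gripper": 0.5}]'

```text
clock: 17.78
eef_pos: [0.6031, -0.1233, 0.2275]
orientation: [-2.68, -1.639, 0.001]
ft_force: [0.4, 0.9, -2.2]
gripper_width: 0.742
grasp_force: 44.2
```

Emit:
jog_arm --deltas '[{"offset": [-0.12,0.05,0],"dr": [0,0,0],"gripper": 0.5},{"offset": [-0.24,0.1,0],"dr": [0,0,0],"gripper": 0.5},{"offset": [-0.37,0.15,0],"dr": [0,0,0],"gripper": 0.5},{"offset": [-0.5,0.2,0],"dr": [0,0,0],"gripper": 0.5},{"offset": [-0.62,0.25,0],"dr": [0,0,0],"gripper": 0.5},{"offset": [-0.73,0.29,0],"dr": [0,0,0],"gripper": 0.5},{"offset": [-0.81,0.325,0.02],"dr": [0,0,0],"gripper": 0.5},{"offset": [-0.81,0.325,0.04],"dr": [0,0,0],"gripper": 0.5}]'

```text
clock: 18.45
eef_pos: [0.5941, -0.228, 0.2227]
orientation: [2.681, 1.637, -0.0]
ft_force: [1.0, 0.6, -1.3]
gripper_width: 0.747
grasp_force: 44.2
```

```bash
python3 plan.py .5938,-.2270,.157,-27,1
```

```text
at [ 0.5941 -0.228   0.2227] phi -27.18
-> .5938,-.2270,.157,-27,1
off [ 0.007 -0.006  0.547] dr [ 0.     0.    -0.002]
```

Emit:
jog_arm --deltas '[{"offset": [0.007,-0.005,0.06],"dr": [0,0,0],"gripper": 0.5},{"offset": [0.007,-0.005,0.14],"dr": [0,0,0],"gripper": 0.5},{"offset": [0.007,-0.005,0.22],"dr": [0,0,0],"gripper": 0.5},{"offset": [0.007,-0.005,0.3],"dr": [0,0,0],"gripper": 0.5},{"offset": [0.007,-0.005,0.37],"dr": [0,0,0],"gripper": 0.5},{"offset": [0.007,-0.005,0.42],"dr": [0,0,0],"gripper": 0.5},{"offset": [0.007,-0.005,0.45],"dr": [0,0,0],"gripper": 0.5},{"offset": [0.007,-0.005,0.45],"dr": [0,0,0],"gripper": 0.5}]'

```text
clock: 19.12
eef_pos: [0.5938, -0.2243, 0.1678]
orientation: [-2.678, -1.64, 0.002]
ft_force: [0.3, -0.2, 0.1]
gripper_width: 0.74
grasp_force: 44.2
```

Emit:
jog_arm --deltas '[{"offset": [0,0,0],"dr": [0,0,0],"gripper": 0.5},{"offset": [0,0,0],"dr": [0,0,0],"gripper": 0.5},{"offset": [0,0,0],"dr": [0,0,0],"gripper": 0.5},{"offset": [0,0,0.02],"dr": [0,0,0],"gripper": 0.5},{"offset": [0,0,0.04],"dr": [0,0,0],"gripper": 0.5},{"offset": [0,0,0.04],"dr": [0,0,0],"gripper": 0.5},{"offset": [0,0,0.04],"dr": [0,0,0],"gripper": 0.5},{"offset": [0,0,0.04],"dr": [0,0,0],"gripper": 0.5}]'

```text
clock: 19.78
eef_pos: [0.5941, -0.2247, 0.1641]
orientation: [-2.679, -1.64, -0.0]
ft_force: [1.1, 0.8, -0.3]
gripper_width: 0.744
grasp_force: 44.2
```

```bash
python3 plan.py .5938,-.2270,.156,-27,1; python3 meas.py w8 .162
```

```text
at [ 0.5941 -0.2247  0.1641] phi -27.06
-> .5938,-.2270,.156,-27,1
off [-0.019  0.006  0.067] dr [-0.    -0.    -0.001]
tcp [ 0.5941 -0.2247  0.1641]
z 0.1678 circ (0.6061 -0.2141) r 32.2 | centroid (0.6111 -0.2107) req 14.3 | px [301. 256.] tool xy mm [20.2  8.8]
```

Emit:
jog_arm --deltas '[{"offset": [-0.01,0.005,0],"dr": [0,0,0],"gripper": 0.5},{"offset": [-0.019,0.005,0.01],"dr": [0,0,0],"gripper": 0.5},{"offset": [-0.019,0.005,0.025],"dr": [0,0,0],"gripper": 0.5},{"offset": [-0.019,0.005,0.04],"dr": [0,0,0],"gripper": 0.5},{"offset": [-0.019,0.005,0.05],"dr": [0,0,0],"gripper": 0.5},{"offset": [-0.019,0.005,0.055],"dr": [0,0,0],"gripper": 0.5},{"offset": [-0.019,0.005,0.055],"dr": [0,0,0],"gripper": 0.5},{"offset": [-0.019,0.005,0.055],"dr": [0,0,0],"gripper": 0.5}]'

```text
clock: 20.5
eef_pos: [0.5937, -0.2269, 0.1575]
orientation: [-2.679, -1.64, -0.0]
ft_force: [1.1, -0.6, -0.8]
gripper_width: 0.743
grasp_force: 44.2
```

```bash
python3 plan.py .5938,-.2270,.156,-27,1; python3 meas.py w8 .162
```

```text
at [ 0.5937 -0.2269  0.1575] phi -27.06
-> .5938,-.2270,.156,-27,1
off [0.    0.001 0.012] dr [-0.    -0.    -0.001]
tcp [ 0.5937 -0.2269  0.1575]
z 0.1617 circ (0.5949 -0.2246) r 46.6 | centroid (0.5941 -0.2260) req 33.5 | px [278. 300.] tool xy mm [ 1. -0.]
```

Emit:
jog_arm --deltas '[{"offset": [0,0,0.004],"dr": [0,0,0],"gripper": 0.5},{"offset": [0,0,0.009],"dr": [0,0,0],"gripper": 0.5},{"offset": [0,0,0.009],"dr": [0,0,0],"gripper": 0.5},{"offset": [0,0,0.009],"dr": [0,0,0],"gripper": 0.5},{"offset": [0,0,0.009],"dr": [0,0,0],"gripper": 1},{"offset": [0,0,0.009],"dr": [0,0,0],"gripper": 1},{"offset": [0,0,0.009],"dr": [0,0,0],"gripper": 1},{"offset": [0,0,0.009],"dr": [0,0,0],"gripper": 1}]'

```text
clock: 21.22
eef_pos: [0.5937, -0.227, 0.1564]
orientation: [-2.679, -1.64, -0.0]
ft_force: [0.0, -0.4, 0.4]
gripper_width: 0.999
grasp_force: 0.0
```

Emit:
jog_arm --deltas '[{"offset": [0,0,0],"dr": [0,0,0],"gripper": 1},{"offset": [0,0,-0.05],"dr": [0,0,0],"gripper": 1},{"offset": [0,0,-0.15],"dr": [0,0,0],"gripper": 1},{"offset": [0,0,-0.3],"dr": [0,0,0],"gripper": 1},{"offset": [0,0,-0.45],"dr": [0,0,0],"gripper": 1},{"offset": [0,0,-0.6],"dr": [0,0,0],"gripper": 1},{"offset": [0,0,-0.75],"dr": [0,0,0],"gripper": 1},{"offset": [0,0,-0.75],"dr": [0,0,0],"gripper": 1}]'

```text
clock: 21.88
eef_pos: [0.5954, -0.2277, 0.2511]
orientation: [2.674, 1.637, 0.008]
ft_force: [-0.1, -0.1, 0.8]
gripper_width: 1.001
grasp_force: 0.0
```

```bash
python3 meas.py w9 .161; python3 plan.py .40,-.225,.20,-27
python3 - <<'E'
from h import *
for n in("top",):
    im,d,p,f=cam(n); save("top1",im); np.savez("top1.npz",im=im,d=d,f=f,**{k:np.array(p[k]) for k in p})
E
```

```text
tcp [ 0.5954 -0.2277  0.2511]
z 0.1610 circ (0.5938 -0.2268) r 32.9 | centroid (0.5937 -0.2268) req 32.2 | px [274. 222.] tool xy mm [-0.  -1.9]
at [ 0.5946 -0.2274  0.2489] phi -27.06
-> .40,-.225,.20,-27
off [-0.36  -0.728  0.2  ] dr [ 0.003 -0.    -0.   ]
off [-0.36  -0.727  0.204] dr [ 0.  0. -0.]
```

View pics/w9.png

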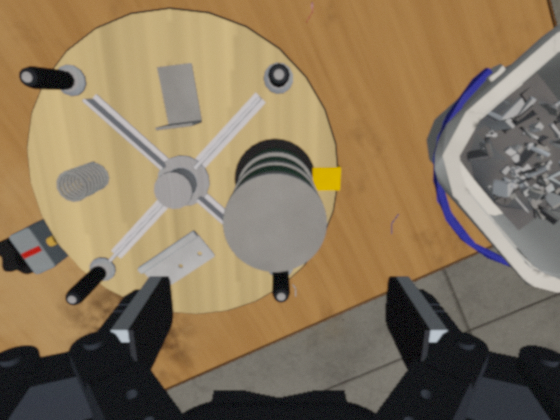

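The column of three agrees to within 0.5 mm, with the top lid at px (274,222), and the deck is still. Now to post_3, the post near px (105,268).

Emit:
jog_arm --deltas '[{"offset": [-0.05,-0.09,0],"dr": [0,0,0],"gripper": 1},{"offset": [-0.09,-0.18,0],"dr": [0,0,0],"gripper": 1},{"offset": [-0.14,-0.27,0],"dr": [0,0,0],"gripper": 1},{"offset": [-0.18,-0.36,0],"dr": [0,0,0],"gripper": 1},{"offset": [-0.23,-0.46,0],"dr": [0,0,0],"gripper": 1},{"offset": [-0.27,-0.55,0],"dr": [0,0,0],"gripper": 1},{"offset": [-0.32,-0.64,0],"dr": [0,0,0],"gripper": 1},{"offset": [-0.36,-0.73,0],"dr": [0,0,0],"gripper": 1}]'

```text
clock: 22.65
eef_pos: [0.4946, -0.2253, 0.2449]
orientation: [-2.677, -1.639, 0.003]
ft_force: [-0.3, 0.4, 0.4]
gripper_width: 0.999
grasp_force: 0.0
```

Emit:
jog_arm --deltas '[{"offset": [-0.05,-0.09,0.05],"dr": [0,0,0],"gripper": 1},{"offset": [-0.09,-0.18,0.1],"dr": [0,0,0],"gripper": 1},{"offset": [-0.14,-0.27,0.15],"dr": [0,0,0],"gripper": 1},{"offset": [-0.18,-0.36,0.2],"dr": [0,0,0],"gripper": 1},{"offset": [-0.27,-0.55,0.3],"dr": [0,0,0],"gripper": 1},{"offset": [-0.36,-0.73,0.4],"dr": [0,0,0],"gripper": 1},{"offset": [-0.36,-0.73,0.4],"dr": [0,0,0],"gripper": 1},{"offset": [-0.36,-0.73,0.4],"dr": [0,0,0],"gripper": 1}]'

```text
clock: 23.32
eef_pos: [0.3966, -0.2236, 0.1973]
orientation: [-2.678, -1.637, 0.002]
ft_force: [0.8, 0.7, 0.6]
gripper_width: 1.001
grasp_force: 0.0
```

```bash
cat > idx.py <<'E'
from h import *
import sys
im,d,p,f=cam("wrist"); save(sys.argv[1],im); C=cloud(d,p,f); np.savez(sys.argv[1]+".npz",im=im,d=d,f=f,**{k:np.array(p[k]) for k in p})
hsv=cv2.cvtColor(im,cv2.COLOR_RGB2HSV); Z=C[...,2]
def comps(m,mn):
    n,l,s,c=cv2.connectedComponentsWithStats(m.astype(np.uint8))
    return [(l==i,c[i],s[i,4]) for i in range(1,n) if s[i,4]>=mn]
red=(cv2.inRange(hsv,(0,150,80),(8,255,255))|cv2.inRange(hsv,(174,150,80),(180,255,255)))>0
for m,c,a in comps(red&(abs(Z-.044)<.01),15):
    ys,xs=np.where(m); Q=np.array([ray((x,y),p,f,.0445)[:2] for x,y in zip(xs,ys)]); u=np.linalg.svd(Q-Q.mean(0))[2][0]; t=(Q-Q.mean(0))@u
    print("red",a,c.round(0),Q.mean(0).round(4),"dir deg",np.degrees(np.arctan2(u[1],u[0])).round(1),"len",np.ptp(t).round(4))
for m,c,a in comps((cv2.inRange(hsv,(20,150,120),(34,255,255))>0)&(Z<.1),15): print("yel",a,c.round(0),ray(c,p,f,.038).round(4),np.median(Z[m]).round(4))
for m,c,a in comps(abs(Z-.098)<.005,40):
    print("z98",a,c.round(0),ray(c,p,f,.098).round(4))
hub=comps((abs(Z-.079)<.008)|(abs(Z-.069)<.004),150)
for m,c,a in hub: print("hub?",a,c.round(0),np.median(C[m],0).round(4))
E
python3 idx.py w10; python3 plan.py .3995,-.225,.085,-27
```

```text
red 156 [201. 175.] [ 0.3514 -0.1807] dir deg 177.5 len 0.0191
yel 94 [221. 164.] [ 0.3676 -0.1804  0.038 ] 0.034
z98 1043 [541.  82.] [ 0.5683 -0.2181  0.098 ]
z98 253 [553. 219.] [ 0.5534 -0.3034  0.098 ]
z98 393 [285. 221.] [ 0.3993 -0.2262  0.098 ]
hub? 1997 [522.  76.] [ 0.5676 -0.2118  0.0781]
hub? 703 [299.  65.] [ 0.4512 -0.1456  0.0831]
hub? 2233 [425.  76.] [ 0.5168 -0.1869  0.0795]
hub? 521 [532. 207.] [ 0.5532 -0.3012  0.0765]
hub? 186 [284. 205.] [ 0.402  -0.2211  0.0772]
at [ 0.3981 -0.2242  0.1981] phi -27.09
-> .3995,-.225,.085,-27
off [-0.001  0.013  0.943] dr [-0.    -0.    -0.001]
```

Run:
```python
from h import *
Z=np.load("w10.npz"); p={k:Z[k] for k in("cx","cy","extrinsics")}; f=float(Z["f"]); C=cloud(Z["d"],p,f)
P=np.array([.3993,-.2262]); a=np.radians(-27); y=np.array([np.cos(a),np.sin(a)]); x=np.array([-np.sin(a),np.cos(a)])
D=C[...,:2]-P; s,t=D@y,D@x; ok=Z["d"]>0
for lo in range(-70,75,10):
    m=ok&(s>lo/1e3)&(s<(lo+10)/1e3)&(abs(t)<.016)&(C[...,2]<.15); print(lo,m.sum(),C[m][:,2].max().round(3) if m.any() else "")
```

```text
-70 318 0.047
-60 362 0.047
-50 500 0.046
-40 234 0.04
-30 287 0.04
-20 431 0.045
-10 646 0.101
0 645 0.1
10 449 0.057
20 468 0.042
30 505 0.048
40 506 0.048
50 499 0.048
60 465 0.048
70 467 0.044
```

Emit:
jog_arm --deltas '[{"offset": [-0.01,0.016,0.12],"dr": [0,0,0],"gripper": 1},{"offset": [-0.01,0.016,0.24],"dr": [0,0,0],"gripper": 1},{"offset": [-0.01,0.016,0.37],"dr": [0,0,0],"gripper": 1},{"offset": [-0.01,0.016,0.5],"dr": [0,0,0],"gripper": 1},{"offset": [-0.01,0.016,0.63],"dr": [0,0,0],"gripper": 1},{"offset": [-0.01,0.016,0.76],"dr": [0,0,0],"gripper": 1},{"offset": [-0.01,0.016,0.88],"dr": [0,0,0],"gripper": 1},{"offset": [-0.01,0.016,0.965],"dr": [0,0,0],"gripper": 1}]'

```text
clock: 24.03
eef_pos: [0.4006, -0.2263, 0.0816]
orientation: [2.679, 1.641, 0.0]
ft_force: [-0.6, -1.3, -0.4]
gripper_width: 1.001
grasp_force: 0.0
```

Emit:
jog_arm --deltas '[{"offset": [0,0,0],"dr": [0,0,0],"gripper": 0.8},{"offset": [0,0,0],"dr": [0,0,0],"gripper": 0.65},{"offset": [0,0,0],"dr": [0,0,0],"gripper": 0.5},{"offset": [0,0,0],"dr": [0,0,0],"gripper": 0.4},{"offset": [0,0,0],"dr": [0,0,0],"gripper": 0.3},{"offset": [0,0,0],"dr": [0,0,0],"gripper": 0.22},{"offset": [0,0,0],"dr": [0,0,0],"gripper": 0.15},{"offset": [0,0,0],"dr": [0,0,0],"gripper": 0.05}]' --squeeze 50

```text
clock: 24.7
eef_pos: [0.3997, -0.2264, 0.0833]
orientation: [2.679, 1.64, 0.001]
ft_force: [-1.6, 0.4, 5.1]
gripper_width: 0.172
grasp_force: 48.8
```

Emit:
jog_arm --deltas '[{"offset": [0,0,0],"dr": [0,0,0],"gripper": 0.05},{"offset": [0,0,0],"dr": [0,0,0],"gripper": 0.05},{"offset": [0,0,0],"dr": [0,0,0],"gripper": 0.05},{"offset": [0,0,0],"dr": [0,0,0],"gripper": 0.05},{"offset": [0,0,0],"dr": [0,0,0],"gripper": 0.05},{"offset": [0,0,0],"dr": [0,0,0],"gripper": 0.05},{"offset": [0,0,0],"dr": [0,0,0],"gripper": 0.05},{"offset": [0,0,0],"dr": [0,0,0],"gripper": 0.05}]'

```text
clock: 25.37
eef_pos: [0.3997, -0.2264, 0.0833]
orientation: [2.679, 1.64, 0.001]
ft_force: [-1.0, -0.3, 6.4]
gripper_width: 0.17
grasp_force: 48.8
```

```bash
python3 idx.py w11; python3 -c "
from workcell import bot;s=bot.observe();print(s['eef_pos'],s['ft_force'],s['q'])"
```

```text
red 461 [142. 222.] [ 0.3511 -0.1806] dir deg 177.6 len 0.0199
yel 252 [176. 202.] [ 0.368 -0.18   0.038] 0.034
z98 2830 [278. 318.] [ 0.4008 -0.2242  0.098 ]
hub? 2832 [306.  35.] [ 0.4514 -0.1468  0.0826]
hub? 5931 [529.  57.] [ 0.5119 -0.1848  0.0794]
hub? 2383 [278. 279.] [ 0.4024 -0.2211  0.0785]
[ 0.39965973 -0.22640236  0.08329352] [-2.4410094  -0.30263363  5.73955881] [-5.40372191e-01  3.24501277e-01  2.05339363e+00 -1.78502527e-04
  7.62670804e-01 -6.80061801e-02]
```

```bash
cat > arc.py <<'E'
import numpy as np, sys, json
cx,cy,r,a0=[float(t) for t in sys.argv[1:5]]; angs=[float(t) for t in sys.argv[5].split(",")]
ph=np.radians(-27); X=np.array([-np.sin(ph),np.cos(ph)]); Y=np.array([np.cos(ph),np.sin(ph)])
pt=lambda a: r*np.array([np.cos(np.radians(a)),np.sin(np.radians(a))])
p=pt(a0)
for i in range(0,len(angs),8):
    print([[round(float((pt(a0+b)-p)@X/.12),3),round(float((pt(a0+b)-p)@Y/.12),3)] for b in angs[i:i+8]]); p=pt(a0+angs[i:i+8][-1])
E
python3 arc.py 0 0 .1257 198.5 -0.5,-1.5,-3.5,-6,-9,-12,-14,-15
```

```text
[[0.006, -0.006], [0.019, -0.019], [0.046, -0.044], [0.081, -0.074], [0.124, -0.108], [0.169, -0.139], [0.2, -0.159], [0.215, -0.168]]
```

Emit:
jog_arm --deltas '[{"offset": [0.006,-0.006,0],"dr": [0,0,0],"gripper": 0.05},{"offset": [0.019,-0.019,0],"dr": [0,0,0],"gripper": 0.05},{"offset": [0.046,-0.044,0],"dr": [0,0,0],"gripper": 0.05},{"offset": [0.081,-0.074,0],"dr": [0,0,0],"gripper": 0.05},{"offset": [0.124,-0.108,0],"dr": [0,0,0],"gripper": 0.05},{"offset": [0.169,-0.139,0],"dr": [0,0,0],"gripper": 0.05},{"offset": [0.2,-0.159,0],"dr": [0,0,0],"gripper": 0.05},{"offset": [0.215,-0.168,0],"dr": [0,0,0],"gripper": 0.05}]'

```text
clock: 26.08
eef_pos: [0.3933, -0.1937, 0.0833]
orientation: [2.679, 1.64, 0.001]
ft_force: [-1.7, -0.3, 5.9]
gripper_width: 0.17
grasp_force: 48.8
```

```bash
python3 -c "
from workcell import bot;s=bot.observe();print(s['eef_pos'],s['ft_force'],s['torque'])"
python3 arc.py 0 0 .1257 183.5 -1,-3,-6,-10,-14,-18,-22,-26,-30,-34,-38,-42,-46,-50,-53.5,-56.5,-59,-60,-60,-60,-60,-60,-60,-60
```

```text
[ 0.39327771 -0.19370867  0.08329743] [-1.6732054  -0.31164013  5.8631702 ] [-0.15022292  0.29813273  0.02089468]
[[0.016, -0.009], [0.048, -0.027], [0.097, -0.051], [0.165, -0.079], [0.234, -0.102], [0.305, -0.12], [0.377, -0.133], [0.449, -0.142]]
[[0.073, -0.003], [0.146, -0.001], [0.219, 0.006], [0.291, 0.018], [0.362, 0.035], [0.432, 0.057], [0.491, 0.08], [0.541, 0.103]]
[[0.041, 0.021], [0.057, 0.03], [0.057, 0.03], [0.057, 0.03], [0.057, 0.03], [0.057, 0.03], [0.057, 0.03], [0.057, 0.03]]
```

Emit:
jog_arm --deltas '[{"offset": [0.016,-0.009,0],"dr": [0,0,0],"gripper": 0.05},{"offset": [0.048,-0.027,0],"dr": [0,0,0],"gripper": 0.05},{"offset": [0.097,-0.051,0],"dr": [0,0,0],"gripper": 0.05},{"offset": [0.165,-0.079,0],"dr": [0,0,0],"gripper": 0.05},{"offset": [0.234,-0.102,0],"dr": [0,0,0],"gripper": 0.05},{"offset": [0.305,-0.12,0],"dr": [0,0,0],"gripper": 0.05},{"offset": [0.377,-0.133,0],"dr": [0,0,0],"gripper": 0.05},{"offset": [0.449,-0.142,0],"dr": [0,0,0],"gripper": 0.05}]'

```text
clock: 26.75
eef_pos: [0.4026, -0.1379, 0.0833]
orientation: [2.679, 1.64, 0.001]
ft_force: [-2.0, -0.3, 6.6]
gripper_width: 0.17
grasp_force: 48.8
```

Emit:
jog_arm --deltas '[{"offset": [0.073,-0.003,0],"dr": [0,0,0],"gripper": 0.05},{"offset": [0.146,-0.001,0],"dr": [0,0,0],"gripper": 0.05},{"offset": [0.219,0.006,0],"dr": [0,0,0],"gripper": 0.05},{"offset": [0.291,0.018,0],"dr": [0,0,0],"gripper": 0.05},{"offset": [0.362,0.035,0],"dr": [0,0,0],"gripper": 0.05},{"offset": [0.432,0.057,0],"dr": [0,0,0],"gripper": 0.05},{"offset": [0.491,0.08,0],"dr": [0,0,0],"gripper": 0.05},{"offset": [0.541,0.103,0],"dr": [0,0,0],"gripper": 0.05}]'

```text
clock: 27.42
eef_pos: [0.4435, -0.0854, 0.0833]
orientation: [-2.679, -1.64, -0.001]
ft_force: [-1.1, 1.7, 7.3]
gripper_width: 0.17
grasp_force: 48.9
```

Emit:
jog_arm --deltas '[{"offset": [0.041,0.021,0],"dr": [0,0,0],"gripper": 0.05},{"offset": [0.057,0.03,0],"dr": [0,0,0],"gripper": 0.05},{"offset": [0.057,0.03,0],"dr": [0,0,0],"gripper": 0.05},{"offset": [0.057,0.03,0],"dr": [0,0,0],"gripper": 0.05},{"offset": [0.057,0.03,0],"dr": [0,0,0],"gripper": 0.05},{"offset": [0.057,0.03,0],"dr": [0,0,0],"gripper": 0.05},{"offset": [0.057,0.03,0],"dr": [0,0,0],"gripper": 0.05},{"offset": [0.057,0.03,0],"dr": [0,0,0],"gripper": 0.05}]'

```text
clock: 28.08
eef_pos: [0.4495, -0.0811, 0.0833]
orientation: [-2.679, -1.639, -0.002]
ft_force: [-1.4, 2.1, 7.3]
gripper_width: 0.177
grasp_force: 48.9
```

```bash
python3 -c "
from workcell import bot;s=bot.observe();print(s['eef_pos'],s['ft_force'],s['torque'])"
python3 arc.py 0 0 .1257 123.5 -1,-3,-6,-10,-14,-18,-22,-26,-30,-34,-38,-42,-46,-50,-54,-58,-62,-66,-69.5,-72.5,-74.5,-75.5,-76,-76
```

```text
[ 0.44953124 -0.08108476  0.0832868 ] [-1.40068953  2.12435532  7.31987608] [0.37381616 0.23590257 0.01512495]
[[0.016, 0.009], [0.047, 0.028], [0.092, 0.059], [0.15, 0.103], [0.205, 0.152], [0.256, 0.204], [0.304, 0.26], [0.347, 0.318]]
[[0.039, 0.062], [0.074, 0.126], [0.104, 0.192], [0.13, 0.261], [0.151, 0.331], [0.167, 0.402], [0.177, 0.475], [0.183, 0.548]]
[[0.001, 0.073], [-0.004, 0.146], [-0.012, 0.21], [-0.022, 0.263], [-0.03, 0.299], [-0.035, 0.317], [-0.037, 0.326], [-0.037, 0.326]]
```

Emit:
jog_arm --deltas '[{"offset": [0.016,0.009,0],"dr": [0,0,0],"gripper": 0.05},{"offset": [0.047,0.028,0],"dr": [0,0,0],"gripper": 0.05},{"offset": [0.092,0.059,0],"dr": [0,0,0],"gripper": 0.05},{"offset": [0.15,0.103,0],"dr": [0,0,0],"gripper": 0.05},{"offset": [0.205,0.152,0],"dr": [0,0,0],"gripper": 0.05},{"offset": [0.256,0.204,0],"dr": [0,0,0],"gripper": 0.05},{"offset": [0.304,0.26,0],"dr": [0,0,0],"gripper": 0.05},{"offset": [0.347,0.318,0],"dr": [0,0,0],"gripper": 0.05}]'

```text
clock: 28.75
eef_pos: [0.5031, -0.0612, 0.0833]
orientation: [-2.68, -1.639, -0.002]
ft_force: [-0.8, 1.1, 5.3]
gripper_width: 0.169
grasp_force: 48.8
```

Emit:
jog_arm --deltas '[{"offset": [0.039,0.062,0],"dr": [0,0,0],"gripper": 0.05},{"offset": [0.074,0.126,0],"dr": [0,0,0],"gripper": 0.05},{"offset": [0.104,0.192,0],"dr": [0,0,0],"gripper": 0.05},{"offset": [0.13,0.261,0],"dr": [0,0,0],"gripper": 0.05},{"offset": [0.151,0.331,0],"dr": [0,0,0],"gripper": 0.05},{"offset": [0.167,0.402,0],"dr": [0,0,0],"gripper": 0.05},{"offset": [0.177,0.475,0],"dr": [0,0,0],"gripper": 0.05},{"offset": [0.183,0.548,0],"dr": [0,0,0],"gripper": 0.05}]'

```text
clock: 29.42
eef_pos: [0.5724, -0.072, 0.0833]
orientation: [2.679, 1.639, 0.004]
ft_force: [1.0, 2.4, 4.7]
gripper_width: 0.17
grasp_force: 48.8
```

Emit:
jog_arm --deltas '[{"offset": [0.001,0.073,0],"dr": [0,0,0],"gripper": 0.05},{"offset": [-0.004,0.146,0],"dr": [0,0,0],"gripper": 0.05},{"offset": [-0.012,0.21,0],"dr": [0,0,0],"gripper": 0.05},{"offset": [-0.022,0.263,0],"dr": [0,0,0],"gripper": 0.05},{"offset": [-0.03,0.299,0],"dr": [0,0,0],"gripper": 0.05},{"offset": [-0.035,0.317,0],"dr": [0,0,0],"gripper": 0.05},{"offset": [-0.037,0.326,0],"dr": [0,0,0],"gripper": 0.05},{"offset": [-0.037,0.326,0],"dr": [0,0,0],"gripper": 0.05}]'

```text
clock: 30.08
eef_pos: [0.6052, -0.0943, 0.0833]
orientation: [2.678, 1.639, 0.004]
ft_force: [1.4, 1.8, 5.6]
gripper_width: 0.171
grasp_force: 48.8
```

```bash
cat > fin.py <<'E'
from h import *
import sys
s=bot.observe(); print(s["clock"],s["eef_pos"].round(4),s["ft_force"].round(1))
def load(n):
    im,d,p,f=cam(n); save(sys.argv[1]+n,im); return im,cloud(d,p,f),p,f
for n in ("top","scene"):
    im,C,p,f=load(n); hsv=cv2.cvtColor(im,cv2.COLOR_RGB2HSV); Z=C[...,2]; near=np.hypot(C[...,0]-.365,C[...,1]+.18)<.06
    def big(m):
        k,l,st,c=cv2.connectedComponentsWithStats((m&near).astype(np.uint8)); return [(st[i,4],c[i],np.median(C[l==i],0).round(4)) for i in range(1,k) if st[i,4]>5]
    for nm,m,z in (("yel",cv2.inRange(hsv,(20,150,120),(34,255,255))>0,.0385),("red",(cv2.inRange(hsv,(0,140,70),(8,255,255))|cv2.inRange(hsv,(174,140,70),(180,255,255)))>0,.0445)):
        for a,c,md in big(m): print(n,nm,a,c.round(1),ray(c,p,f,z)[:2].round(4),"med",md)
    if n=="top":
        m=((Z>.145)&(Z<.17)&(np.hypot(C[...,0]-.43,C[...,1]+.185)<.07)).astype(np.uint8); ys,xs=np.where(m); c=(xs.mean(),ys.mean()); print("column top",m.sum(),ray(c,p,f,.159).round(4))
E
python3 fin.py e0
```

```text
30.0833 [ 0.6052 -0.0943  0.0833] [1.4 1.8 5.6]
top yel 112 [315.  280.6] [ 0.385  -0.1915] med [ 0.385  -0.1914  0.0379]
top red 20 [308.9 294.3] [ 0.3516 -0.1801] med [ 0.3521 -0.1802  0.0432]
column top 726 [ 0.4313 -0.1875  0.159 ]
scene yel 123 [260.7 290.9] [ 0.3815 -0.1926] med [ 0.3801 -0.1922  0.039 ]
scene red 11 [244.4 291.3] [ 0.3545 -0.1788] med [ 0.3548 -0.179   0.0449]
```

```bash
python3 arc.py 0 0 .1257 47.3 -0.3,-1,-2,-3,-3.7,-4.1,-4.3,-4.3
```

```text
[[-0.001, 0.005], [-0.005, 0.018], [-0.011, 0.035], [-0.016, 0.052], [-0.02, 0.064], [-0.023, 0.071], [-0.024, 0.075], [-0.024, 0.075]]
```

Emit:
jog_arm --deltas '[{"offset": [-0.001,0.005,0],"dr": [0,0,0],"gripper": 0.05},{"offset": [-0.005,0.018,0],"dr": [0,0,0],"gripper": 0.05},{"offset": [-0.011,0.035,0],"dr": [0,0,0],"gripper": 0.05},{"offset": [-0.016,0.052,0],"dr": [0,0,0],"gripper": 0.05},{"offset": [-0.02,0.064,0],"dr": [0,0,0],"gripper": 0.05},{"offset": [-0.023,0.071,0],"dr": [0,0,0],"gripper": 0.05},{"offset": [-0.024,0.075,0],"dr": [0,0,0],"gripper": 0.05},{"offset": [-0.024,0.075,0],"dr": [0,0,0],"gripper": 0.05}]'

```text
clock: 30.85
eef_pos: [0.6117, -0.1009, 0.0833]
orientation: [2.678, 1.639, 0.004]
ft_force: [1.1, 1.4, 5.5]
gripper_width: 0.171
grasp_force: 48.8
```

```bash
cat > ang.py <<'E'
from h import *
import sys
A=np.array([.5158,-.187])
def run(im,C,p,f,t0):
    hsv=cv2.cvtColor(im,cv2.COLOR_RGB2HSV); Z=C[...,2]; ang=lambda q: np.degrees(np.arctan2(*(q[:2]-A)[::-1]))%360
    for nm,o in (("p1",45),("p2",135),("p3",-135),("p4",-45)):
        e=A+.126*np.array([np.cos(np.radians(t0+o)),np.sin(np.radians(t0+o))])
        m=(Z>.088)&(Z<.11)&(np.hypot(C[...,0]-e[0],C[...,1]-e[1])<.02); ys,xs=np.where(m)
        if len(xs)<15: print(nm,"hidden"); continue
        q=ray((xs.mean(),ys.mean()),p,f,.0955); print(nm,len(xs),q[:2].round(4),"r",np.hypot(*(q[:2]-A)).round(4),"=> tag",(ang(q)-o)%360)
    m=(cv2.inRange(hsv,(20,180,150),(32,255,255))>0)&(Z<.06)&(np.hypot(C[...,0]-A[0],C[...,1]-A[1])<.17); k,l,st,c=cv2.connectedComponentsWithStats(m.astype(np.uint8))
    for i in range(1,k):
        if st[i,4]>8: q=ray(c[i],p,f,.036); print("yel",st[i,:],q[:2].round(4),ang(q),np.hypot(*(q[:2]-A)).round(4))
    m=(cv2.inRange(hsv,(0,140,70),(8,255,255))>0)&(abs(Z-.043)<.012)&(np.hypot(C[...,0]-.351,C[...,1]+.18)<.03); ys,xs=np.where(m); q=ray((xs.mean(),ys.mean()),p,f,.0425); print("red",len(xs),q[:2].round(4),ang(q))
if len(sys.argv)>2:
    Zf=np.load(sys.argv[2]); p={k:Zf[k] for k in("cx","cy","extrinsics")}; f=float(Zf["f"]); im=Zf["im"]; run(im,cloud(Zf["d"],p,f),p,f,float(sys.argv[1]))
else:
    im,d,p,f=cam("top"); save("topE",im); run(im,cloud(d,p,f),p,f,float(sys.argv[1]))
    cv2.imwrite("pics/topEc.png",cv2.resize(im[150:320,250:390,::-1],None,fx=3.5,fy=3.5,interpolation=cv2.INTER_CUBIC))
E
python3 ang.py -26.5 top0.npz; echo; python3 ang.py 178
```

```text
p1 36 [ 0.6345 -0.1472] r 0.1252 => tag 333.55159990918065
p2 38 [ 0.4756 -0.0682] r 0.1255 => tag 333.6924961267394
p3 37 [ 0.3972 -0.2268] r 0.1251 => tag 333.5714688167457
p4 37 [ 0.5557 -0.3059] r 0.1254 => tag 333.5364021573562
yel [343 174  11  10  59] [ 0.6416 -0.2486] 333.9145117468611 0.14
red 20 [ 0.3516 -0.1802] 177.64095667845976

p1 38 [ 0.4238 -0.2718] r 0.1252 => tag 177.6849448299953
p2 36 [ 0.6006 -0.279 ] r 0.1251 => tag 177.6751019281411
p3 hidden
p4 hidden
yel [306 274  10  13 101] [ 0.3849 -0.1817] 177.66684662052688 0.131
red 19 [ 0.3513 -0.1804] 177.6928843082766
```

View pics/topEc.png

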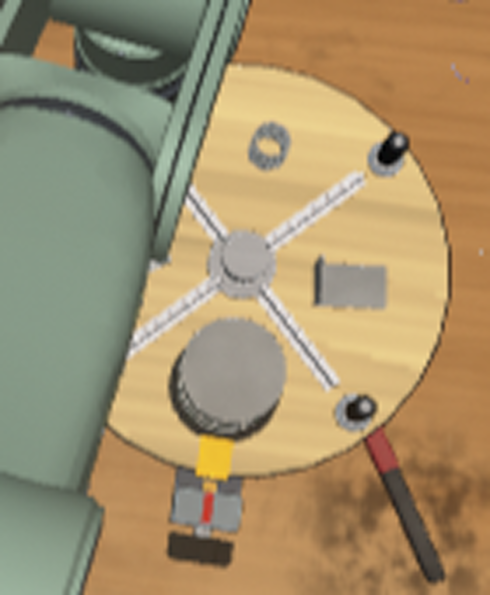

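The yellow tag at crop (213,455) sits in line with the red line at (207,507): 177.68° against 177.66°. The column is upright in its bay. The post is still gripped, so I'll hand in.

```bash
python3 -c "
from workcell import bot
s=bot.observe();print(s['clock'],s['dq'].round(4),s['ft_force'],s['grasp_force']);print(bot.sign_off())"
```

```text
30.9 [ 0.0007 -0.      0.0016  0.0005 -0.0022  0.0013] [1.48699456 1.41265822 4.59609119] 48.756685853004456
the job is handed in; nothing more can be done
None
```

I stacked the three green tins as one column in the yellow-tagged bay (lids measured within about 0.5 mm of each other), turned the deck by post_3 until the tag lined up with the red line to within about 0.1°, and handed in at 30.9 s with the arm still gripping the post and holding the deck.

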